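# Half-open the fume damper, then uncap the thinner bottle

## Robot

A 7-joint arm with a two-finger parallel gripper is mounted at the origin on the work surface. World frame = base frame: x ahead of the robot, y to its left, z up, the work surface at z = 0. Lengths are in mm, angles in rad, forces in N, time in s.
With the tool pointing down it reaches from about 400 to 875 mm from the base axis. Payload 4.4 kg.
Tool frame: the origin (TCP) lies at the very end of the fingers, on their centre line; the grasp point (between the pads) lies 19 mm behind it; z points along the fingers, y is the line along which they close (so a half turn about z gives the same grasp; the last joint's range is limited). The gripper opens to 85 mm and grips with 20 to 120 N. Pads are 22 mm wide; open, the fingers measure 114 mm over their backs; the gripper's body (76 mm by 85 mm) begins 54 mm behind the grasp point. The pads swing forward as they close: fully open they stand 13 mm farther back than shut.
Start: joints at [-1.359, 0.628, 0.038, 1.517, -0.027, 0.996, -0.02], TCP at [178.232, 625.101, 231.313] pointing down, gripper open.
Joint ranges: [-3.06, 3.06], [-0.37, 2.12], [-1.25, 1.32], [0.18, 2.47], [-1.1, 4.24], [0.23, 1.98], [-2.94, 2.94]. Speed limits (rad/s): [2.57, 2.57, 3.14, 3.14, 3.14, 3.14, 3.14].

## Interface

Orientations are given as [roll, pitch, yaw] about the fixed x, y, z axes, in that order (R = Rz(yaw) Ry(pitch) Rx(roll)).
In Python, from cell import sensors, get_image, camera_params, order gives the robot as it stands.
- The arm moves only by the shell command python3 -m inch 'ROWS' [OPENING]. ROWS is JSON, a list that holds one entry, the list of rows, each a list of 4 numbers: the shift along the tool's x, y, z in cm, then the turn about the tool's z in degrees. A call has 1 to 8 rows; each row is the pose to reach, as a shift and turn from the pose commanded when the call began, along the tool's axes at that moment; what a row does not reach only later rows make up. A row lasts 1/12 s, in which the tool goes at most 41.7 mm and 7.16 degrees, less where a joint would pass 70% of its speed; a pose out of reach is approached as far as the arm can. A call with a gripper value outside its range is refused whole. OPENING is the finger opening in cm, from 0 to 8.54, set as the call begins (- or left out, the last holds). The fingers move at their own pace and stop on an object; the grip force is fixed at half the most. Time passes only in rows, so rows that repeat a pose let the fingers close. It gives the time, the measured TCP pose, the force, the opening and the grip force at its end, in the units of the state.
- sensors.read_state(): the state, without advancing time (a new reading comes with each control period).
- get_image(name): name is "scene" or "top" or "wrist"; returns the picture (384x512x3 uint8, blue, green, red); there is no depth.
- camera_params(name): a dict with "mtx" (3x3 intrinsics, pixels), "D" ([k1, k2, p1, p2, k3] as OpenCV has them; the pictures are not rectified), "rvec" (rotation vector, rad) and "tvec" (3), from world to camera coordinates, as OpenCV has them. Camera axes: x right, y down, z forward; pixel columns grow to the right and rows downward; lengths in mm; the calibration is good to about 2 mm. A picture is of the moment at which its call begins: read the wrist's pose just before it. camera_params takes no time and is no camera call; for the wrist camera it gives the pose at the moment of the call.
- order.finish_job(): hands the job in; it is judged then, once.
The state is a dict: "clock": time; "qpos": joint angles; "qd": joint speeds; "tau": joint torques, N m; "eef_pos": TCP position; "tool_rot": TCP orientation; "force": force on the tool from outside, world axes, zero at the start; "torque": the same for the moment, N m; "width": finger opening in mm; "gripper_force": force on a finger pad.
Only numpy, scipy, OpenCV 4.12 (cv2) and the standard library are available. Lean on these libraries where they do the work, as an engineer would, in place of code of your own. Each camera call takes 0.05 s, during which the arm holds its last target. There are 200 camera calls.

## Task

Before the thinner is opened, set the extraction duct's damper half open: swing the lever on top of the duct to 45 degrees, halfway between closed (lever square across the duct) and open (lever along the duct). Then open the square thinner bottle that stands in the steel holder: press its push-and-turn safety cap down, keep it pressed while you twist it anticlockwise until it is free, and lift it straight off. Finish while holding the cap level about 8 cm above the bottle's mouth, straight over it so that drips fall back in, with the bottle still standing in its holder, the lever still at 45 degrees and the other things on the bench left where they are.

Things in the scene. Friction and masses are not known exactly. Their poses are not given: they have to be found in the camera images.
- damper_lever (a joint): angle of the damper lever: 0 = closed (lever square across the duct, on the robot's side), 1.571 = open (along the duct, pointing to its mouth), growing anticlockwise from above. Stiff vertical hinge: it stays where left, takes 2 to 3 N sideways at the grip, has stops at both ends. The quadrant plate under it has a black mark every 15 degrees, longer at 0, 45 and 90.
- lever_pivot (a point): the lever's hinge axis, at the height of its steel strip, on top of the galvanised duct (level pipe 100 mm across, axis 85 mm over the bench, flared mouth towards the bottle, hose to the left), fixed to the bench. Its x axis lies square across the duct, away from the robot; y along the duct, away from the mouth. The closed lever points along -x, the open one along -y.
- lever_grip (a point): centre of the lever's upright black grip: a round plastic handle 22 mm across and 40 mm tall (20 mm up and 20 mm down from this point), 110 mm from the hinge axis, standing on the steel strip (20 mm wide, 4 mm thick, its top 20 mm below this point).
- holder: open steel box, outside 89 x 89 x 48 mm with a flange to two sides (155 mm over all), screwed to the bench; its 3 mm floor carries the bottle. Origin: centre of its underside, z up.
- bottle: square white plastic thinner bottle, 80 x 80 mm, shoulders from 115 to 134 mm, round neck, mouth 160 mm above its foot; 0.5 to 0.95 kg, loose in the holder with 1.5 mm of play each side, which keeps it from turning. Origin: centre of its foot, z up along the neck's axis.
- bottle_mouth (a point): centre of the bottle's mouth, on its rim, 160 mm above its foot.
- cap_centre (a point): centre of the ribbed black round safety cap, 48 mm across, 32 mm tall, 28 g, loose but locked on the neck; z up along its axis. Locked, this point is 6 mm above the mouth's rim; the cap's skirt reaches 10 mm below the rim, then come 12 mm of bare neck and collar, then the shoulder. To free it: press, twist anticlockwise from above, lift (see cap).
- cap: the same cap, origin 16 mm below its centre. A spring lifts it into notches: it starts down at 7 N, must go down 5 to 6.5 mm to leave them (13 to 14.5 N), stops at 7 mm (15 N). Held down it turns anticlockwise only; past 35 degrees the notches are behind, between 40 and 80 degrees it lifts straight off (60 is the middle). Once free the spring raises it a few mm.
- cap_side (a point): a point half-way up the cap's ribbed side, 24 mm from its axis: in the locked cap it lies on the bottle's +x side, and moves to the bottle's +y side as the cap is twisted anticlockwise. Any side of the cap may be gripped.
- bowl_a: bystander: white glaze bowl, 100 mm across, 60 mm high. Origin under its centre.
- bowl_b: bystander: white glaze bowl, 120 mm across, 62 mm high. Origin under its centre.
- bowl_c: bystander: white glaze bowl, 100 mm across, 55 mm high. Origin under its centre.
- round_bottle: bystander: round white plastic bottle, 62 mm across, 150 mm high, with a small plain screw cap. Origin under its centre.
- brush_jar: bystander: blue ceramic jar, 76 mm across, with brushes standing to 200 mm. Origin under its centre.
- clay_lion: bystander: grey unfired clay lion, 85 mm high, 53 x 36 mm foot. Origin under its centre.
- palette_knife: bystander: palette knife lying on the bench, 190 mm long along its x axis.
Mind the look-alikes: they are no part of the job. There is more than one size of the cap; the job needs the largest. What is shaped like the bottle but pink or purple is not meant.

How it is judged:
By the outcome, as a careful person would: the job done as asked, in the order asked, and still so for the second after the job is handed in, while the arm keeps its last pose, push and grip.
It also fails if it takes over 45 s, if anything falls off the work surface, if the arm or the gripper's body presses on something with over 40 N, if the wrist force passes 120 N, or if a joint passes its speed limit or range.

## Working session

There is one attempt and no reset: what is moved stays moved. The work goes in short steps, Python scripts to look and compute and a shell command to move; the robot and the scene stay as the last step left them, time stands still between calls to the robot, and variables do not carry over. Pictures are saved under pics/ and viewed, at most 10 in all, crops included, and the job is handed in when it is done.

```bash
ls; mkdir -p pics
cat > h.py <<'E'
import numpy as np, cv2
from cell import sensors, get_image, camera_params, order
def P(c):
    p=camera_params(c); return [np.array(p[k],float) for k in("mtx","D","rvec","tvec")]
def ray(p,uv):
    K,D,r,t=p; R=cv2.Rodrigues(r)[0]
    x=cv2.undistortPoints(np.array([[uv]],float),K,D)[0,0]
    d=R.T@np.array([x[0],x[1],1]); return (-R.T@t.reshape(3)), d/np.linalg.norm(d)
def tri(obs):
    A=np.zeros((3,3));b=np.zeros(3)
    for p,uv in obs:
        o,d=ray(p,uv);M=np.eye(3)-np.outer(d,d);A+=M;b+=M@o
    X=np.linalg.solve(A,b)
    return X,[round(float(np.linalg.norm((np.eye(3)-np.outer(d,d))@(X-o))),1) for o,d in (ray(p,u) for p,u in obs)]
def atz(p,uv,z):
    o,d=ray(p,uv);return o+d*(z-o[2])/d[2]
def proj(p,X):
    return cv2.projectPoints(np.array(X,float).reshape(-1,3),p[2],p[3],p[0],p[1])[0].reshape(-1,2)
E
python3 - <<'E'
from h import *
for c in("scene","top","wrist"):
    im=get_image(c); cv2.imwrite(f"pics/{c}0.png",im)
    p=P(c); np.save(f"{c}0.npy",np.array(p,dtype=object),allow_pickle=True); print(c,ray(p,(256,192)))
a=cv2.imread("pics/scene0.png");b=cv2.imread("pics/top0.png")
cv2.imwrite("pics/s.png",cv2.resize(a,(800,600),interpolation=cv2.INTER_CUBIC));cv2.imwrite("pics/t.png",cv2.resize(b,(800,600),interpolation=cv2.INTER_CUBIC))
s=sensors.read_state();print(s)
E
```

```text
pics
scene (array([1374.18617035, -144.29727899,  687.8440566 ]), array([-0.83252249,  0.06778417, -0.5498287 ]))
top (array([ 360.4629371 ,  -45.89371889, 1010.72786728]), array([ 0.17315885, -0.024971  , -0.9845773 ]))
wrist (array([109.42981322, 644.66850203, 372.56063298]), array([ 0.28541195, -0.05807546, -0.95664375]))
{'clock': 0.15, 'qpos': array([-1.35883944,  0.62911889,  0.03847456,  1.51811313, -0.02698817,
        0.99630161, -0.01999241]), 'qd': array([-4.39978820e-04, -2.89318042e-03,  9.14988571e-04, -1.80012682e-03,
       -2.66965251e-04, -8.34161553e-04, -7.56521095e-05]), 'tau': array([ 1.49922867e-03, -5.63800657e+01,  1.22763231e+00, -1.93650091e+01,
        1.11154461e-02,  7.42312259e-03,  2.44287065e-06]), 'eef_pos': array([178.08926704, 624.64907214, 230.61844818]), 'tool_rot': array([-3.14017059e+00,  3.04897933e-05,  2.86382922e+00]), 'force': array([0.36470956, 0.40484129, 0.1391138 ]), 'torque': array([ 0.0140301 , -0.04919262,  0.02129367]), 'gripper_force': 0.0, 'width': 85.7384712828806}
```

View pics/s.png

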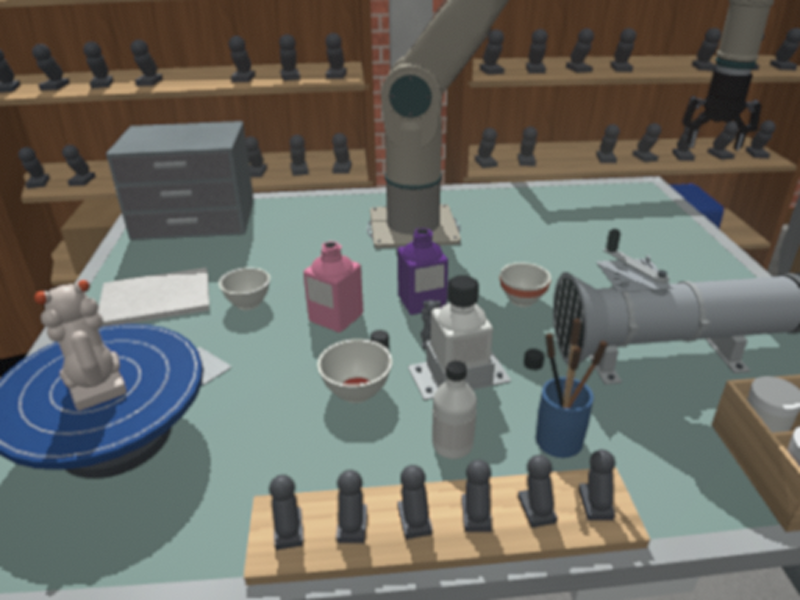

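View pics/t.png

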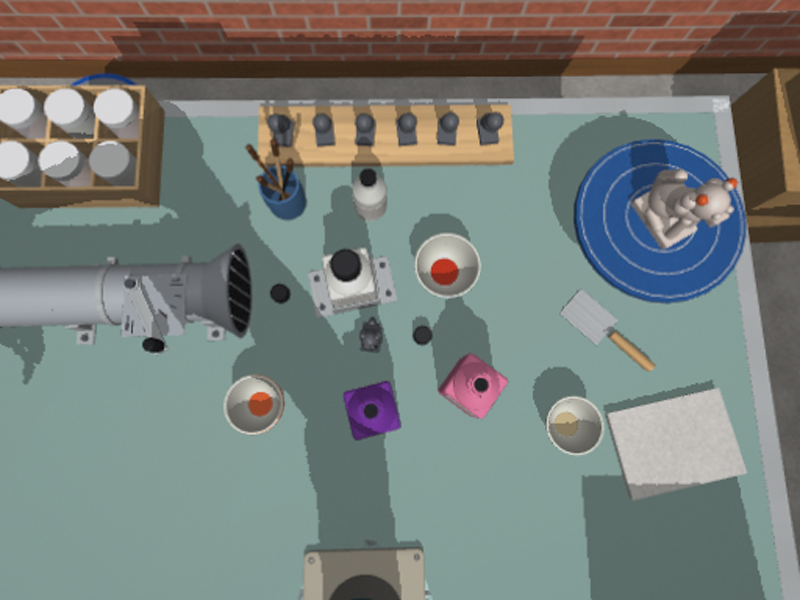

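The scene view shows the white square bottle in its steel holder, with its cap at scene (463,292) and top (347,265), all in 800x600 pixels. The duct lever's grip is at scene (613,240) and top (153,345).

Look-alikes, top view pixels:
- pink bottle (481,385)
- purple bottle (371,410)
- round bottle (368,180)
- loose small caps (280,293) and (422,335)

I choose the white bottle in the holder and check it in one close crop.

Run:
```python
import cv2,numpy as np
t=cv2.imread("pics/top0.png");s=cv2.imread("pics/scene0.png")
def c(im,x,y,w,h):return cv2.resize(im[y:y+h,x:x+w],(400,300),interpolation=cv2.INTER_CUBIC)
o=np.vstack([np.hstack([c(t,60,165,80,60),c(t,190,145,80,60)]),np.hstack([c(s,365,140,80,60),c(s,260,170,80,60)])])
cv2.imwrite("pics/crop1.png",o)
```

```text
(no output)
```

View pics/crop1.png

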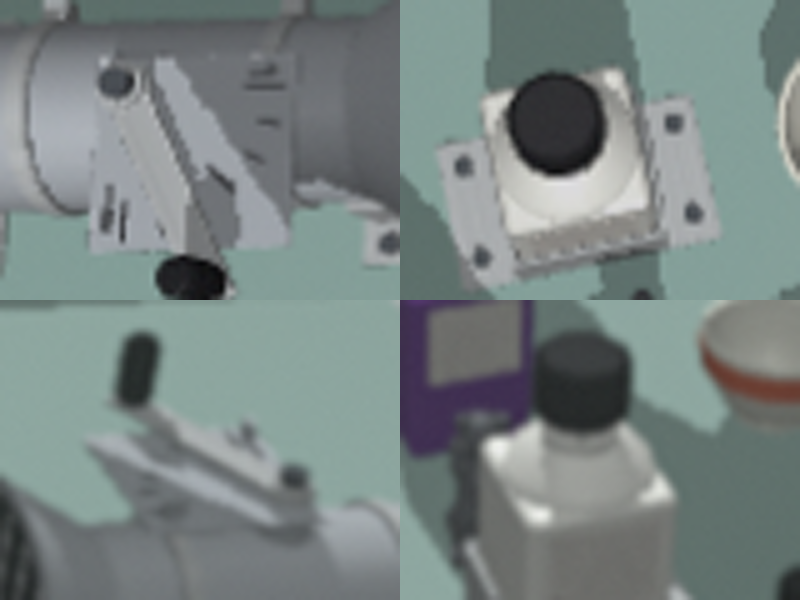

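The crop shows the ribbed 48 mm cap on the white bottle in the holder, so the choice holds. The lever pivot is at top (83.4,181) and scene (423.6,175.4), and the grip centre at top (98,220) and scene (392.4,154).

Run:
```python
from h import *
T=P("top");S=P("scene")
for n,a,b in(("grip",(98,220.2),(392.4,154)),("pivot bolt",(83.4,181),(423.6,175.4)),("cap",(221.2,169.8),(296.6,186.4))):
    print(n,tri([(T,a),(S,b)]))
# duct/holder direction: holder flange screws in top view, z~3
f=lambda u,v,x0,y0:(u/5+x0,v/5+y0)
for q in((64,165),(274,122),(82,257),(294,212)): print("screw",atz(T,f(*q,190,145),3))
# quadrant marks (crop1 top-left), z~150
for q in((108,210),(122,222),(268,70),(262,85),(270,122),(255,157),(220,178)): print("m",atz(T,f(*q,60,165),143))
print(atz(T,(0,171),135),atz(T,(150,163),135))
```

```text
grip (array([446.02251788, 310.69038358, 174.59035019]), [0.3, 0.3])
pivot bolt (array([545.02941453, 358.28615827, 161.54940939]), [0.9, 0.9])
cap (array([567.3858633 ,  19.94134868, 164.56634802]), [1.4, 1.4])
screw [582.5169261   85.24732971   3.        ]
screw [606.73830332 -39.47060183   3.        ]
screw [527.11039068  74.33831098   3.        ]
screw [551.86541943 -50.45721382   3.        ]
m [482.80464426 365.86965084 143.        ]
m [476.67041737 358.63347894 143.        ]
m [552.69747393 291.49909279 143.        ]
m [544.99463744 294.07000848 143.        ]
m [525.91344017 289.07614383 143.        ]
m [508.19613727 295.52094274 143.        ]
m [497.87011341 312.1437031  143.        ]
[579.64860487 577.85612899 135.        ] [595.27610052 204.13005285 135.        ]
```

```bash
cat >> h.py <<'E'
from scipy.spatial.transform import Rotation as Ro
def rel(pts,ydir):
    """pts world TCP targets, ydir world azimuth (deg) of tool y"""
    s=sensors.read_state();R=Ro.from_euler('xyz',s['tool_rot']).as_matrix()
    y=np.degrees(np.arctan2(R[1,1],R[0,1]))
    print('clock',s['clock'],'tcp',s['eef_pos'].round(1),'yaz',round(y,1),'F',s['force'].round(1),'w',round(s['width'],1),'q7',s['qpos'][6].round(2))
    for p,a in zip(pts,ydir):
        print((R.T@(np.array(p,float)-s['eef_pos'])/10).round(2),round(-((a-y+180)%360-180),1))
E
python3 -c "
from h import *
rel([[446,310.7,250]],[115.7])"
```

```text
clock 0.15 tcp [178.1 624.6 230.6] yaz 74.1 F [0.4 0.4 0.1] w 85.7 q7 -0.02
[-34.37 -22.85  -1.9 ] -41.6
```

```bash
python3 -m inch '[[[-3.2,-2.1,-1,0],[-6.4,-4.2,-1.9,-7],[-9.6,-6.4,-1.9,-14],[-12.8,-8.5,-1.9,-21],[-16,-10.6,-1.9,-28],[-19.2,-12.8,-1.9,-35],[-22.4,-14.9,-1.9,-41.6],[-25.6,-17,-1.9,-41.6]]]' 8.54; python3 -c "
from h import *
rel([[446,310.7,250]],[115.7])"
```

```text
clock: 0.82
eef_pos: [378.7, 389.6, 250.2]
tool_rot: [3.142, -0.0, -2.688]
force: [0.6, 0.1, -0.1]
width: 85.4
gripper_force: 0.0
clock 0.8167 tcp [378.7 389.6 250.2] yaz 116.0 F [ 0.6  0.1 -0.1] w 85.4 q7 1.09
[ -2.6  -10.04   0.02] 0.3
```

```bash
python3 -m inch '[[[-0.9,-3.3,0,0],[-1.8,-6.7,0,0],[-2.6,-10,0,0],[-2.6,-10,0,0],[-2.6,-10,0,0]]]'
python3 - <<'E'
from h import *
rel([[446,310.7,162]],[115.7])
p=P("wrist");np.save("w1.npy",np.hstack([x.ravel() for x in p]))
im=get_image("wrist");cv2.imwrite("pics/w1.png",im);cv2.imwrite("pics/w1b.png",cv2.resize(im,(800,600),interpolation=cv2.INTER_CUBIC))
print(proj(p,[[446,310.7,175],[545,358,157]])*800/512)
E
```

```text
clock: 1.23
eef_pos: [446.1, 310.1, 250.0]
tool_rot: [-3.141, -0.0, -2.699]
force: [-0.7, 0.8, 0.3]
width: 85.4
gripper_force: 0.0
clock 1.2333 tcp [446.1 310.1 250. ] yaz 115.4 F [-0.7  0.8  0.3] w 85.4 q7 1.28
[-0.02  0.07  8.8 ] -0.3
[[389.12847959 313.27393475]
 [389.40109491 501.07936433]]
```

View pics/w1b.png

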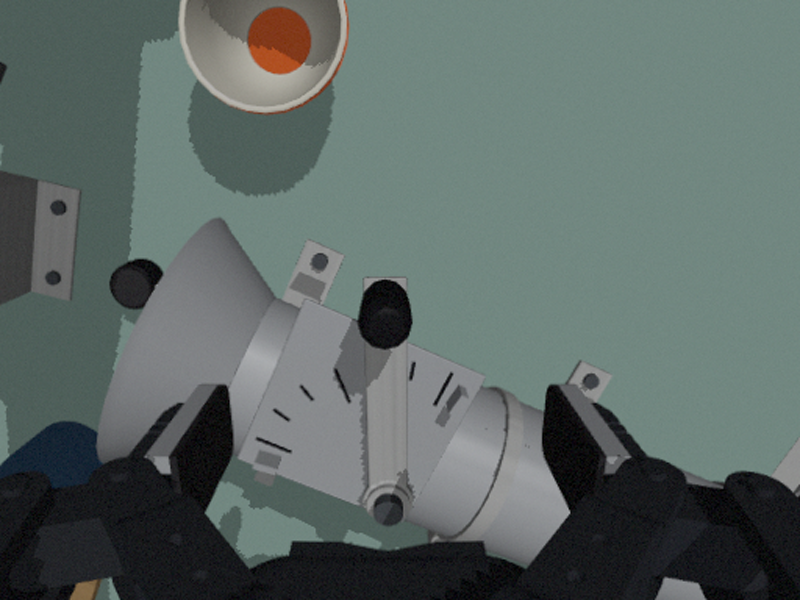

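The wrist view shows the grip at (385,314) and the hinge at (388,506). The quadrant marks are: 0 at (443,390), 15 at (412,371), 45 at (344,386), 60 at (307,393), 75 at (281,415) and 90 at (274,445).

Run:
```python
from h import *
from scipy.optimize import least_squares
p=P("wrist");k=.64
M={0:(443,390),15:(412,371),45:(344,386),60:(307,393),75:(281,415),90:(274,445)}
for z in(138,145,150):
    X={a:atz(p,(u*k,v*k),z)[:2] for a,(u,v) in M.items()}
    def f(q):
        r=[]
        for a,x in X.items():
            d=x-q[:2];t=np.radians(180+a+q[2]);r.append(d@[-np.sin(t),np.cos(t)])
        return r
    s=least_squares(f,[545,358,0]);print(z,s.x,np.round(s.fun,1),[round(float(np.hypot(*(x-s.x[:2])))) for x in X.values()])
T=P("top")
g=tri([(p,(385*k,314*k)),(T,(98,220.2)),(P("scene"),(392.4,154))]);print(g)
print(tri([(p,(388*k,507*k)),(T,(83.4,181)),(P("scene"),(423.6,175.4))]))
for z in(155,165):print(atz(p,(388*k,507*k),z))
# 0 and 90 mark line ends, and strip edges
e=lambda a,b:np.degrees(np.arctan2(*(atz(p,(a[0]*k,a[1]*k),145)-atz(p,(b[0]*k,b[1]*k),145))[1::-1]))
print('0 dir',e((452,373),(435,405)),'90 dir',e((257,439),(292,452)), 'lever',e((386,277),(388,480)))
```

```text
138 [548.63529311 364.28939509   2.15485575] [-0.2  0.3 -0.3  0.2  0.2 -0.2] [67, 73, 69, 75, 75, 70]
145 [543.99961334 361.99984067   2.15485212] [-0.2  0.3 -0.3  0.2  0.2 -0.2] [65, 71, 67, 72, 73, 68]
150 [540.68841166 360.36444632   2.15485121] [-0.2  0.3 -0.3  0.2  0.2 -0.2] [64, 70, 65, 71, 72, 67]
(array([445.86299361, 311.00686338, 174.40332073]), [0.4, 0.6, 0.2])
(array([544.55900831, 359.11371715, 161.03126057]), [1.0, 1.5, 0.6])
[548.53981363 362.10161155 155.        ]
[541.44661075 358.68858243 165.        ]
0 dir -178.6290793010767 90 dir -87.39786192517467 lever -153.90950787720058
```

```bash
python3 -m inch '[[[0,0.05,3,0],[0,0.05,6,0],[0,0.05,8.8,0],[0,0.05,8.8,0]]]' && python3 -m inch '[[[0,0,0,0],[0,0,0,0],[0,0,0,0],[0,0,0,0],[0,0,0,0]]]' 1.8
python3 - <<'E'
from h import *
c=np.array([544.6,359.1]);A=[206,209.5,213,216.5,220,223.6,227.15]
rel([[*(c+109.8*np.array([np.cos(np.radians(a)),np.sin(np.radians(a))])),162] for a in A],[115.4+a-206 for a in A])
E
```

```text
clock: 1.62
eef_pos: [440.0, 312.4, 157.8]
tool_rot: [-3.141, -0.01, -2.69]
force: [-1.4, -0.1, 0.7]
width: 85.1
gripper_force: 0.0
clock: 2.03
eef_pos: [445.1, 313.3, 163.7]
tool_rot: [3.142, 0.002, -2.693]
force: [1.0, -2.3, 2.0]
width: 25.6
gripper_force: 1.2
clock 2.0333 tcp [445.1 313.3 163.7] yaz 115.7 F [ 1.  -2.3  2. ] w 25.6 q7 1.25
[ 0.03 -0.25  0.17] 0.3
[ 0.   -0.92  0.17] -3.2
[-0.06 -1.58  0.17] -6.7
[-0.17 -2.25  0.17] -10.2
[-0.31 -2.9   0.17] -13.7
[-0.51 -3.56  0.17] -17.3
[-0.73 -4.2   0.17] -20.9
```

```bash
python3 -m inch '[[[0,0,0,0],[0,0,0,0],[0,0,0,0],[0,0,0,0]]]'
python3 - <<'E'
from h import *
c=np.array([544.6,359.1]);A=[206,209.5,213,216.5,220,223.6,227.15]
rel([[*(c+109.8*np.array([np.cos(np.radians(a)),np.sin(np.radians(a))])),162] for a in A],[115.4+a-206 for a in A])
E
```

```text
clock: 2.37
eef_pos: [445.1, 313.0, 163.8]
tool_rot: [-3.141, 0.002, -2.694]
force: [-0.1, -1.5, 5.6]
width: 20.0
gripper_force: 58.4
clock 2.3667 tcp [445.1 313.  163.8] yaz 115.7 F [-0.1 -1.5  5.6] w 20.0 q7 1.25
[ 0.02 -0.22  0.18] 0.3
[-0.01 -0.89  0.18] -3.2
[-0.07 -1.56  0.18] -6.7
[-0.18 -2.22  0.18] -10.2
[-0.32 -2.87  0.18] -13.7
[-0.52 -3.53  0.18] -17.3
[-0.74 -4.17  0.18] -20.9
```

```bash
python3 -m inch '[[[0,-0.6,0,-3.5],[-0.07,-1.3,0,-7],[-0.18,-2,0,-10.5],[-0.32,-2.65,0,-14],[-0.52,-3.3,0,-17.5],[-0.74,-4,0,-21],[-0.74,-4,0,-21],[-0.74,-4,0,-21]]]'
python3 - <<'E'
from h import *
s=sensors.read_state();x=s['eef_pos'][:2]-[544.6,359.1];print(np.degrees(np.arctan2(-x[1],-x[0]))-2.15,np.hypot(*x))
rel([[469.8,278.5,162]],[136.5])
E
```

```text
clock: 3.03
eef_pos: [468.3, 279.6, 163.7]
tool_rot: [-3.141, -0.0, -2.327]
force: [-2.3, -2.8, 8.6]
width: 20.3
gripper_force: 58.8
44.02682389835682 110.18480681145437
clock 3.0333 tcp [468.3 279.6 163.7] yaz 136.7 F [-2.3 -2.8  8.6] w 20.3 q7 1.61
[-0.02 -0.18  0.17] 0.2
```

```bash
python3 -m inch '[[[0,-0.15,0,0],[0,-0.15,0,0],[0,-0.15,0,0]]]' && python3 -m inch '[[[0,-0.15,0,0],[0,-0.15,0,0],[0,-0.15,0,0],[0,-0.15,0,0]]]' 8.54 && python3 -m inch '[[[0,-0.15,-4,0],[0,-0.15,-8,0],[0,-0.15,-10,0],[0,-0.15,-10,0]]]';python3 - <<'E'
from h import *
p=P("wrist");rel([[469.8,278.5,162]],[136.5])
im=get_image("wrist");cv2.imwrite("pics/w2.png",im);cv2.imwrite("pics/w2b.png",cv2.resize(im,(800,600),interpolation=cv2.INTER_CUBIC))
np.save("w2.npy",np.hstack([x.ravel() for x in p]))
E
```

```text
clock: 3.28
eef_pos: [468.4, 279.4, 163.7]
tool_rot: [3.141, -0.0, -2.325]
force: [-4.3, -1.9, 9.3]
width: 20.2
gripper_force: 58.8
clock: 3.62
eef_pos: [470.8, 278.1, 162.3]
tool_rot: [-3.142, 0.0, -2.327]
force: [0.2, 0.6, 0.2]
width: 68.0
gripper_force: 0.0
clock: 3.95
eef_pos: [474.3, 278.9, 267.1]
tool_rot: [-3.139, 0.009, -2.327]
force: [1.0, 0.6, 0.5]
width: 85.5
gripper_force: 0.0
clock 3.95 tcp [474.3 278.9 267.1] yaz 136.7 F [1.  0.6 0.5] w 85.5 q7 1.66
[ 0.44  0.32 10.51] 0.2
```

View pics/w2b.png

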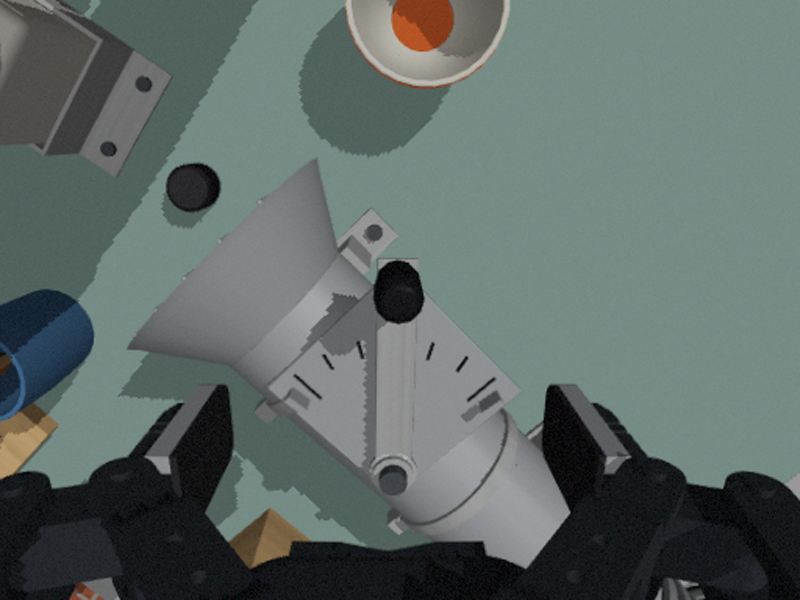

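The lever now lies between the 30 mark (431,351) and the 60 mark (361,350). Next I measure its angle.

Run:
```python
from h import *
v=np.load("w2.npy");p=[v[:9].reshape(3,3),v[9:14],v[14:17],v[17:20]];k=.64
w=lambda u,z:atz(p,(u[0]*k,u[1]*k),z)[:2]
an=lambda d:np.degrees(np.arctan2(d[1],d[0]))%360
# marks pairs (30,60),(15,75),(0,90): bisector directions from chords
for a,b in(((431,351),(361,350)),((461,364),(328,361)),((481,389),(307,386))):
    d=w(b,145)-w(a,145);print('45 axis',an(d)-90)
print('lever edges',an(w((377,290),155)-w((373,450),155)),an(w((419,290),155)-w((412,450),155)), an(w((398,259),155)-w((393,470),155)))
g=w((399,291),182);print(g,an(g-[544.6,359.1]))
# plan for the cap
rel([[567,18.5,230]],[101])
```

```text
45 axis 225.8342977404683
45 axis 225.31540715298803
45 axis 225.63220846002605
lever edges 224.94621059164865 225.33606703183645 225.70262297406492
[466.58551213 277.75210824] 226.19828862661257
clock 4.0 tcp [473.  278.  264.6] yaz 136.7 F [ 0.4  0.1 -1. ] w 85.6 q7 1.66
[ 12.44 -24.64   3.43] 35.7
```

The lever is within about half a degree of the 45 axis. Next is the cap.

```bash
python3 -m inch '[[[1.6,-3.1,0,7],[3.2,-6.2,0,14],[4.8,-9.3,0.5,21],[6.4,-12.4,1,28],[8,-15.5,1.5,35],[9.6,-18.6,2,42],[11,-21.7,2.5,49],[12.4,-24.6,3,56]]]' && python3 -m inch '[[[0,0,0,6],[0,0,0,10],[0,0,0,10],[0,0,0,10]]]';python3 - <<'E'
from h import *
p=P("wrist");rel([[567,18.5,156]],[70])
im=get_image("wrist");cv2.imwrite("pics/w3.png",im);cv2.imwrite("pics/w3b.png",cv2.resize(im,(800,600),interpolation=cv2.INTER_CUBIC))
np.save("w3.npy",np.hstack([x.ravel() for x in p]));print(proj(p,[567,18.5,185])/.64)
E
```

```text
clock: 4.67
eef_pos: [565.0, 15.8, 230.5]
tool_rot: [-3.14, -0.002, 2.972]
force: [0.9, 0.1, 0.0]
width: 85.5
gripper_force: 0.0
clock: 5.0
eef_pos: [564.7, 18.2, 230.9]
tool_rot: [-3.14, -0.002, 2.807]
force: [-0.0, -0.6, 0.0]
width: 85.8
gripper_force: 0.0
clock 5.0 tcp [564.7  18.2 230.9] yaz 70.8 F [-0.  -0.6  0. ] w 85.8 q7 1.2
[-0.23  0.11  7.49] 0.8
[[389.43118892 342.46821164]]
```

View pics/w3b.png

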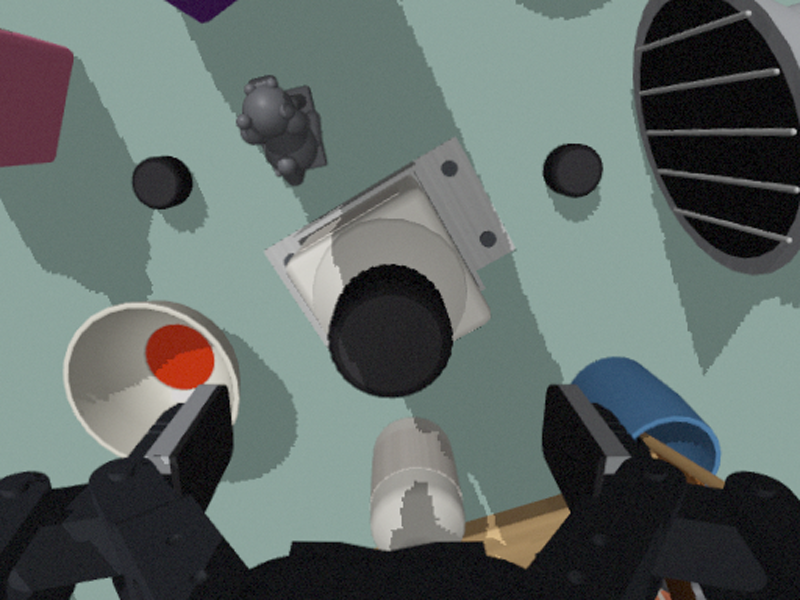

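The wrist view shows the cap's top face centred at (391,338), about 59 px in radius, between the open fingers.

Run:
```python
from h import *
v=np.load("w3.npy");p=[v[:9].reshape(3,3),v[9:14],v[14:17],v[17:20]];k=.64
print(tri([(p,(391*k,338*k)),(P("top"),(221.3,169.2)),(P("scene"),(296.6,180.2))]))
for z in (181,185):
  c=atz(p,(391*k,338*k),z);print(c, np.linalg.norm(atz(p,(331*k,340*k),z)-atz(p,(451.5*k,340*k),z)))
rel([[567.3,19.5,156]],[70])
```

```text
(array([565.77944843,  19.03994444, 181.5190674 ]), [0.9, 2.4, 1.8])
[566.9419257   19.16751084 181.        ] 46.282227988724436
[565.49702471  19.64349425 185.        ] 45.318378518260026
clock 5.05 tcp [564.8  18.5 231.3] yaz 70.8 F [ 0.8 -0.8  0.1] w 85.6 q7 1.2
[-0.21  0.18  7.53] 0.8
```

```bash
python3 -m inch '[[[-0.1,0.1,3,0],[-0.1,0.1,6,0],[-0.1,0.1,7.6,0],[-0.1,0.1,7.6,0]]]' && python3 -m inch '[[[0,0,0,0],[0,0,0,0],[0,0,0,0],[0,0,0,0],[0,0,0,0],[0,0,0,0]]]' 4
```

```text
clock: 5.38
eef_pos: [563.7, 19.2, 152.6]
tool_rot: [-3.139, -0.007, 2.807]
force: [-0.2, 0.1, -0.5]
width: 85.2
gripper_force: 0.0
clock: 5.88
eef_pos: [567.8, 18.4, 158.0]
tool_rot: [3.141, 0.003, 2.804]
force: [-1.7, -0.8, 7.3]
width: 46.3
gripper_force: 60.7
```

```bash
python3 -m inch '[[[0,0,0.4,0],[0,0,0.8,0],[0,0,1.2,0],[0,0,1.2,0],[0,0,1.2,0]]]'
```

```text
clock: 6.3
eef_pos: [568.4, 18.4, 150.6]
tool_rot: [3.139, 0.005, 2.804]
force: [-10.5, -0.8, 40.6]
width: 46.3
gripper_force: 64.0
```

```bash
python3 -m inch '[[[0,0,-0.2,0],[0,0,-0.2,-6],[0,0,-0.2,-12],[0,0,-0.2,-18]]]' && python3 -m inch '[[[0,0,0,-6],[0,0,0,-12],[0,0,0,-18],[0,0,0,-18]]]'
```

```text
clock: 6.63
eef_pos: [569.1, 18.7, 150.8]
tool_rot: [3.141, 0.007, 3.123]
force: [-5.2, -0.6, 24.0]
width: 46.1
gripper_force: 62.3
clock: 6.97
eef_pos: [569.0, 19.2, 150.8]
tool_rot: [-3.141, 0.006, -2.846]
force: [-4.9, 0.6, 25.4]
width: 46.3
gripper_force: 62.5
```

```bash
python3 -m inch '[[[0,0,0,-6],[0,0,0,-12],[0,0,0,-18],[0,0,0,-24],[0,0,0,-24],[0,0,0,-24]]]'; python3 -c "
from h import *
print(sensors.read_state()['torque'])"
```

```text
clock: 7.47
eef_pos: [568.6, 19.5, 150.8]
tool_rot: [-3.138, 0.005, -2.431]
force: [-5.2, -0.4, 26.1]
width: 46.3
gripper_force: 62.6
[0.09424924 1.35901541 0.22527198]
```

```bash
python3 -m inch '[[[0,0,-0.4,0],[0,0,-0.8,0],[0,0,-1.2,0],[0,0,-1.6,0],[0,0,-2,0]]]'; python3 -c "
from h import *
rel([[567.8,18.4,235]],[130.7])"
```

```text
clock: 7.88
eef_pos: [566.9, 18.6, 166.9]
tool_rot: [-3.141, 0.0, -2.432]
force: [-0.0, 0.1, -0.5]
width: 46.3
gripper_force: 61.3
clock 7.8833 tcp [566.9  18.6 166.9] yaz 130.7 F [-0.   0.1 -0.5] w 46.3 q7 2.0
[-0.06 -0.08 -6.81] -0.0
```

```bash
python3 -m inch '[[[0,0,-1,0],[0,0,-2.2,0],[0,0,-3.4,0],[0,0,-4.6,0],[0,0,-5.8,0],[0,0,-6.7,0],[0,0,-6.7,0],[0,0,-6.7,0]]]'
python3 - <<'E'
from h import *
rel([[567.8,18.4,235]],[130.7])
t=get_image("top");s=get_image("scene");w=get_image("wrist")
def c(im,x,y,w,h):return cv2.resize(im[y:y+h,x:x+w],(400,300),interpolation=cv2.INTER_CUBIC)
o=np.vstack([np.hstack([c(t,40,130,200,150),c(w,0,0,512,384)]),np.hstack([c(s,240,140,80,60),c(s,220,130,200,150)])])
cv2.imwrite("pics/f.png",o)
E
```

```text
clock: 8.55
eef_pos: [566.9, 18.6, 233.6]
tool_rot: [-3.141, 0.0, -2.432]
force: [-0.2, 0.0, -0.5]
width: 46.1
gripper_force: 61.4
clock 8.55 tcp [566.9  18.6 233.6] yaz 130.7 F [-0.2  0.  -0.5] w 46.1 q7 2.03
[-0.06 -0.08 -0.14] -0.0
```

View pics/f.png

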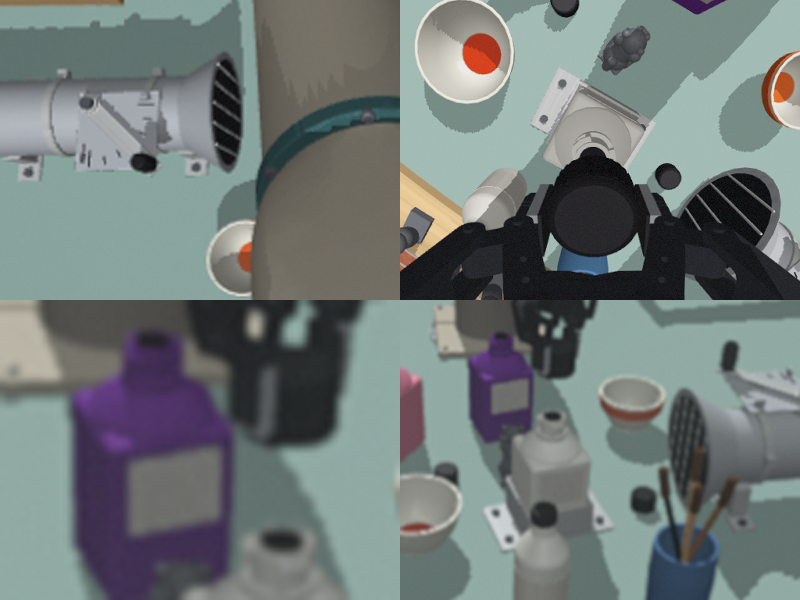

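The cap is off and held level. In the scene crop the mouth is at (278,538) and the cap at about (296,405). The bottle stands in its holder and the lever is at 45. Last I check that the cap is over the mouth.

Run:
```python
from h import *
S=P("scene");f=lambda u,v:(u/5+240,(v-300)/5+140)
print("mouth",atz(S,f(278,538),163)); 
W=P("wrist");k=512/400
for z in(247,253,262):print("cap top by wrist",atz(W,((595-400)*k,222*k),z))
t=sensors.read_state()['eef_pos'];c=lambda x,z:((proj(S,[[*x,z]])[0]-[240,140])*5+[0,300])
print("if over mouth, cap bottom/centre/top at",[c((566.5,19.2),z) for z in(228,244,260)])
```

```text
mouth [570.0573315   18.52316558 163.        ]
cap top by wrist [571.97357712  24.30754523 247.        ]
cap top by wrist [569.16714607  21.84373622 253.        ]
cap top by wrist [564.9574995   18.14802269 262.        ]
if over mouth, cap bottom/centre/top at [array([284.12171547, 418.3296013 ]), array([285.65883394, 388.51614968]), array([287.22048915, 358.14976211])]
```

```bash
python3 -c "
from h import *
print(order.finish_job())"
```

```text
the job is handed in; nothing more can be done
None
```

I handed the job in at about 9 s on the robot's clock: the damper lever measured within about half a degree of 45°, and the cap came off and is held level about 8 cm above the mouth, within roughly 3 mm of straight over it, with the bottle still in its holder.

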